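# Reset a ratchet recipe easel and prop it on the second notch

## Robot

A 6-joint arm with a two-finger parallel gripper is mounted at the origin on the work surface. World frame = base frame: x ahead of the robot, y to its left, z up, the work surface at z = 0. Lengths are in m, angles in rad, forces in N, time in s.
With the tool pointing down it reaches from about 0.25 to 0.725 m from the base axis. Payload 4 kg.
Tool frame: the origin (TCP) lies on the centre line of the jaws, within the pads' length; the fingertips stand 17 mm ahead of it and the grasp point (between the pads) lies 2 mm behind it; z points along the fingers, y is the line along which they close (so a half turn about z gives the same grasp; the last joint's range is limited). The gripper opens to 85 mm and grips with 20 to 120 N. Pads are 22 mm wide; open, the fingers measure 114 mm over their backs; the gripper's body (76 mm by 85 mm) begins 54 mm behind the grasp point. The pads swing forward as they close: fully open they stand 13 mm farther back than shut.
Start: joints at [1.237, 0.241, 0.005, 1.335, 0, 1.571], TCP at [0.164, 0.472, 0.248] pointing down, gripper open.
Joint ranges: [-2.72, 2.72], [-1.05, 1.87], [-1.09, 1.28], [-1.99, 2.15], [-1.42, 1.44], [-3.14, 3.14]. Speed limits (rad/s): [2.79, 2.79, 3.14, 3.14, 3.14, 3.14].

## Interface

Orientations are given as a unit quaternion [x, y, z, w].
In Python, from workcell import bot, camera, get_calibration gives the robot as it stands.
- The arm moves only by the tool apply_moves, never from a script. Its argument "steps" is a list of rows, each a list of 3 entries, a list of its own where there are three numbers: the shift along the tool's x, y, z as a fraction of full scale, then the turn, a rotation vector about the tool's x, y, z as a fraction of full scale, then the opening, from 0 (shut) to 1 (fully open). A call has exactly 8 rows; each row shifts and turns the commanded pose from where the row before left it, along the tool's axes as they then stand; what a row does not reach is not made up. Full scale, the value 1, is 20 cm for a shift and pi rad for a turn. A row lasts 1/12 s, in which the tool goes at most 41.7 mm and 7.16 degrees, less where a joint would pass 70% of its speed; a pose out of reach is approached as far as the arm can. A call with a number of a shift or a turn outside -1 to 1 is refused whole. A call with a gripper value outside its range is refused whole. The fingers move at their own pace and stop on an object; the grip force is fixed at half the most. Time passes only in rows, so rows that do not move let the fingers close, or fill a call up. It gives the time, the measured TCP pose, the force, the opening and the grip force at its end, in the units of the state.
- bot.get_obs(): the state, without advancing time (a new reading comes with each control period).
- camera(name): name is "side" or "top"; returns (picture, depth): 384x512x3 uint8, red, green, blue; 384x512 float32, m along the optical axis (not along the pixel's ray), 0 where there is no reading.
- get_calibration(name): a dict with "fov_y" (degrees; the focal length in pixels is half the picture's height over the tangent of half this angle, whatever the lens; pixels are square), "cx", "cy" (the principal point, pixels), "dist_coeffs" ([k1, k2, p1, p2, k3] as OpenCV has them; the pictures are not rectified), "rvec" (rotation vector, rad) and "tvec" (3), from world to camera coordinates, as OpenCV has them. Camera axes: x right, y down, z forward; pixel columns grow to the right and rows downward; lengths in m; the calibration is good to about 2 mm. A picture is of the moment at which its call begins. get_calibration takes no time and is no camera call.
- bot.job_done(): hands the job in; it is judged then, once.
The state is a dict: "clock": time; "joint_pos": joint angles; "joint_vel": joint speeds; "tau": joint torques, N m; "eef_pos": TCP position; "tool_rot": TCP orientation; "ft_force": force on the tool from outside, world axes, zero at the start; "ft_torque": the same for the moment, N m; "grip_width": finger opening in m; "grasp_force": force on a finger pad.
Only numpy, scipy, OpenCV 4.12 (cv2) and the standard library are available. Lean on these libraries where they do the work, as an engineer would, in place of code of your own. Each camera call takes 0.05 s, during which the arm holds its last target. There are 200 camera calls.

## Task

The recipe easel is propped too steep: take its steel bar, lift the board past its top notch until the red pawl is thrown clear, then let it down by hand until it lies fully flat, which re-arms the pawl. Raise it again and, still gripping the bar, let it down until the second notch from the bottom carries it; only then let go. Do not let the board drop or force it against the pawl, and leave the other kitchenware where it stands.

Things in the scene. Friction and masses are not known exactly. Their poses are not given: they have to be found in the camera images.
- stand: fixed wooden base of the recipe easel, 190 x 285 x 15 mm. Origin on the counter under the middle of the hinge; x points from the hinge to the board's free edge (away from the robot), y along the hinge, z up. It spans x -30 to 160, y -125 to 160 mm. The board: a panel 145 mm long from the hinge, 170 mm wide, 12 mm thick, recipe card fixed on it; 0.6 to 1 kg, felt at the bar as up to 5 N.
- hinge (a point): middle of the board's hinge axis, 45 mm above the counter
- grip (a point): centre of the steel bar that lifts the board: round, 14 mm thick, 100 mm long, parallel to the hinge and 190 mm from it in the panel's mid plane (45 mm above the counter when flat, about 235 mm fully up). Two side arms join it to the panel's free edge, leaving 38 mm clear between bar and panel; the middle is free all round. The bar turns in the fingers as the board swings.
- board (a joint): tilt, rad: 0 flat on its rubber rests, grows as the bar rises, hard stop 1.536. It falls if not held. Rising is free; going down it stops on the nearest notch below. Notches from the bottom: 0.34, 0.565, 0.79, 1.02, all four of one easel together up to 0.06 higher or lower (hidden). Go about 0.06 past a notch and pause for the pawl to drop in. It starts on the third or fourth.
- pawl: red pawl lever with a steel weight; origin at its pivot on a bracket that each owner clamps a little differently along the base's slot. It drops into brass teeth on the board's +y side; all this fills x -80 to 90, y 100 to 150 mm of the base, up to 200 mm high: keep clear. At a tilt between 1.2 and 1.42 a kicker throws it out to stay; a pin tips it in again in the last 0.3 of tilt, surely by 0.05.
- crate: wooden sorting crate with three compartments, 200 x 300 x 90 mm, open on top; origin under its centre; a bystander
- jar: brown glass coffee jar, 82 mm across, 150 mm tall; origin under its centre; a bystander
- canister: stainless canister with a screw-top lid, 94 mm across, 149 mm tall; origin under its centre; a bystander
- mug: blue mug, 82 mm across, 95 mm tall; origin under its centre; a bystander
- opener: green silicone jar gripper, a flat dome 100 mm across and 26 mm tall; origin under its centre; a bystander
- spoon: wooden-handled spoon lying flat; origin under it; a bystander

How it is judged:
By the outcome, as a careful person would: the job done as asked, in the order asked, and still so for the second after the job is handed in, with the robot touching nothing.
It also fails if it takes over 50 s, if anything falls off the work surface, if the arm or the gripper's body presses on something with over 40 N, if the wrist force passes 120 N, or if a joint passes its speed limit or range.

## Working session

There is one attempt and no reset: what is moved stays moved. The work goes in short steps, Python scripts to look and compute and a tool call to move; the robot and the scene stay as the last step left them, time stands still between calls to the robot, and variables do not carry over. Pictures are saved under pics/ and viewed, at most 10 in all, crops included, and the job is handed in when it is done.

Besides the shell and the picture viewer there is one more tool, called after "Request:" as name(argument=value, ...) on one line, values as JSON. apply_moves: Moves the arm, as the interface text tells. Its arguments: {"type":"object","properties":{"steps":{"type":"array"}},"required":["steps"]}

```bash
mkdir -p pics
cat > h.py <<'E'
import numpy as np,cv2
from workcell import bot,camera,get_calibration
def cal(n):
    c=get_calibration(n);f=192/np.tan(np.radians(c['fov_y'])/2)
    K=np.array([[f,0,c['cx']],[0,f,c['cy']],[0,0,1.]])
    R=cv2.Rodrigues(np.array(c['rvec'],float))[0];return K,np.array(c['dist_coeffs'],float),R,np.array(c['tvec'],float).reshape(3)
def cloud(n,d):
    K,D,R,t=cal(n);v,u=np.mgrid[:384,:512]
    p=cv2.undistortPoints(np.stack([u,v],-1).reshape(-1,1,2).astype(float),K,D).reshape(384,512,2)
    P=np.dstack([p*d[...,None],d]);W=(P-t)@R;W[d==0]=np.nan;return W
E
python3 - <<'E'
from h import *
ims=[]
for n in('top','side'):
    a,d=camera(n);np.savez(f'{n}0.npz',a=a,d=d);cv2.imwrite(f'pics/{n}0.png',cv2.resize(a[...,::-1],(768,576)))
    W=cloud(n,d);K,D,R,t=cal(n);print(n,-R.T@t)
print(bot.get_obs())
E
```

```text
top [ 0.40364745 -0.01319552  1.56638496]
side [ 0.48057272 -0.94600073  1.17130782]
{'clock': 0.1, 'joint_pos': array([1.23698676e+00, 2.41347207e-01, 3.84986929e-03, 1.33519810e+00,
       4.75059724e-06, 1.57079995e+00]), 'joint_vel': array([-0.00017539, -0.00046831,  0.00391379,  0.00148272,  0.00023778,
       -0.00114451]), 'tau': array([ 7.39200423e-04, -3.73137045e+01,  2.53010631e+01,  1.08419280e-02,
        8.45886893e-05, -4.70818392e-06]), 'eef_pos': array([0.16364503, 0.47189338, 0.2474937 ]), 'tool_rot': array([ 1.66132658e-01,  9.86102955e-01, -9.35968324e-04, -1.60091560e-04]), 'ft_force': array([-0.59220562, -0.51205536,  0.18656401]), 'ft_torque': array([ 0.0418936 , -0.00612648, -0.02523065]), 'grasp_force': 0.0, 'grip_width': 0.08555655569932917}
```

View pics/top0.png

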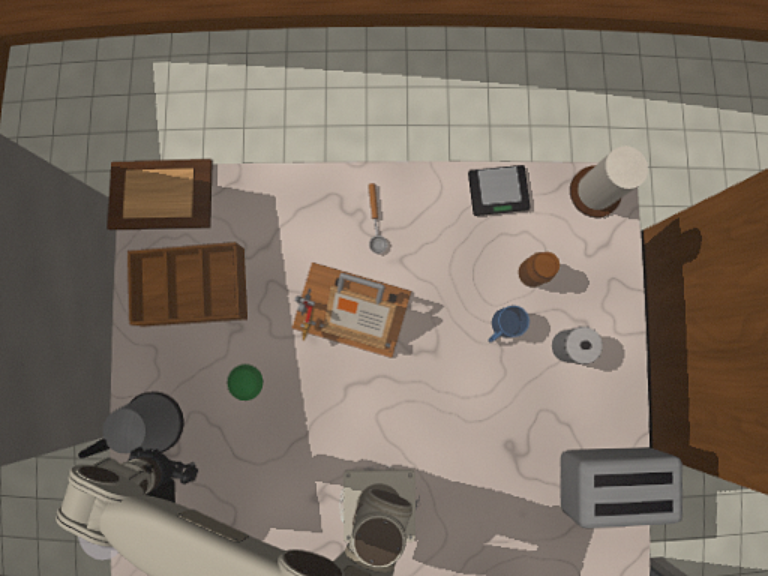

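View pics/side0.png

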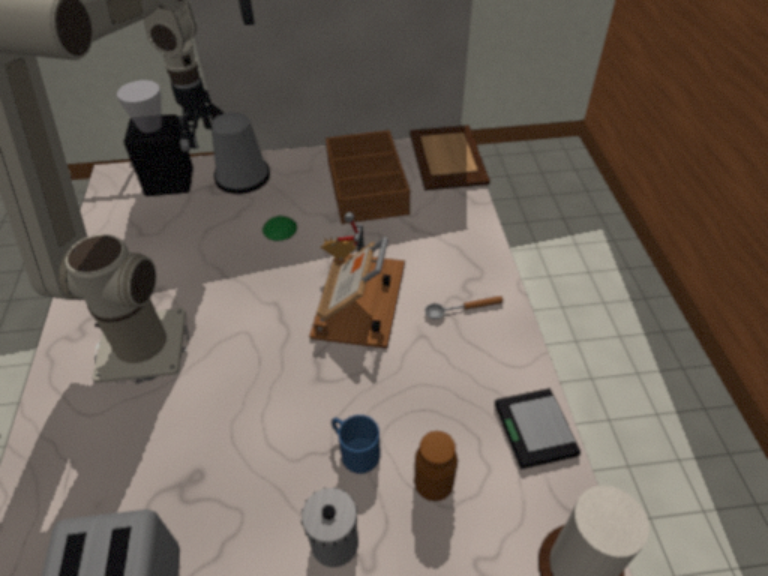

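Top picture (768 wide): the easel's base corners are about (312,262), (410,292), (395,357), (295,330), with the bar near (358,283) and the pawl near (305,312). The side picture shows the same: base around (360,300), bar at (378,258).

```bash
cat > m.py <<'E'
from h import *
z=np.load('top0.npz');W=cloud('top',z['d']);a=z['a']
s=384/576
def w(u,v):return W[int(v*s),int(u*s)]
for p in [(312,262),(410,292),(395,357),(295,330)]:print(p,w(*p).round(3))
sub=W[165:245,185:285].reshape(-1,3);sub=sub[~np.isnan(sub[:,0])]
print('counter z',np.median(sub[sub[:,2]<.006][:,2]))
b=sub[(sub[:,2]>.008)&(sub[:,2]<.024)]
r=cv2.minAreaRect(b[:,:2].astype(np.float32));print(r,cv2.boxPoints(r).round(3).tolist(),len(b))
E
python3 m.py
```

```text
(312, 262) [ 0.663  0.182 -0.005]
(410, 292) [ 0.575 -0.086  0.014]
(395, 357) [ 0.397 -0.044 -0.001]
(295, 330) [0.472 0.23  0.001]
counter z -0.0005314338332813259
((0.535098135471344, 0.0727921724319458), (0.32294145226478577, 0.40319544076919556), 0.7487220168113708) [[0.3709999918937683, 0.2720000147819519], [0.37599998712539673, -0.13099999725818634], [0.6990000009536743, -0.12700000405311584], [0.6940000057220459, 0.2759999930858612]] 1464
```

```bash
cat > m.py <<'E'
from h import *
from scipy.optimize import minimize
C=[]
for n in('top','side'):
    z=np.load(n+'0.npz');W=cloud(n,cv2.medianBlur(z['d'],3));m=((W[...,2]>.008)&(W[...,0]>.3)&(W[...,0]<.75)&(abs(W[...,1]-.07)<.25)).astype(np.uint8)
    m=cv2.morphologyEx(m,cv2.MORPH_OPEN,np.ones((3,3)))
    k,l,st,c=cv2.connectedComponentsWithStats(m)
    W0=cloud(n,z['d']);best=min([i for i in range(1,k) if st[i,4]>300],key=lambda i:np.hypot(*(np.nanmean(W0[l==i],0)[:2]-[.53,.07])))
    P=W0[l==best];P=P[~np.isnan(P[:,0])];C.append(P)
    b=P[(P[:,2]>.006)&(P[:,2]<.026)];r=cv2.minAreaRect(b[:,:2].astype(np.float32));print(n,len(P),len(b),r,cv2.boxPoints(r).round(3).tolist())
np.savez('easel.npz',t=C[0],s=C[1])
# yaw of stand x axis; rect fit of base: known size, soft inlier count
b=np.vstack([c[(c[:,2]>.008)&(c[:,2]<.022)] for c in C])[:,:2]
def fr(p,q):
    c,s=np.cos(p[2]),np.sin(p[2]);d=q[:,:2]-p[:2];return np.c_[d@[c,s],d@[-s,c]]
res=[]
allb=np.vstack(C)
for nm,bb in (('t',C[0]),('s',C[1])):
    bb=bb[(bb[:,2]>.008)&(bb[:,2]<.022)]
    # for each yaw, extents by percentile; choose yaw with smallest area
    o=[]
    for y in np.arange(-.6,.0,.01):
        e=fr([0,0,y],bb);lo,hi=np.percentile(e,2,0),np.percentile(e,98,0);o.append((np.prod(hi-lo),y,lo,hi))
    A,y,lo,hi=min(o,key=lambda q:q[0])
    lo1,hi1=np.percentile(fr([0,0,y],bb),.5,0),np.percentile(fr([0,0,y],bb),99.5,0)
    m=(lo1+hi1)/2-[.065,.0175];print(nm,'yaw',y,'size',hi1-lo1,'origin',m@[[np.cos(y),np.sin(y)],[-np.sin(y),np.cos(y)]])
E
python3 m.py
python3 - <<'E'
import cv2
a=cv2.imread('pics/top0.png');b=cv2.imread('pics/side0.png')
import numpy as np
cv2.imwrite('pics/z0.png',np.hstack([cv2.resize(a[240:380,270:450],None,fx=2.2,fy=3),cv2.resize(b[200:360,290:420],(400,420))]))
E
```

```text
top 3217 1408 ((0.52690190076828, 0.07478112727403641), (0.28608036041259766, 0.19052726030349731), 72.92987823486328) [[0.39399999380111694, -0.03400000184774399], [0.5759999752044678, -0.09000000357627869], [0.6600000262260437, 0.18400000035762787], [0.4779999852180481, 0.23899999260902405]]
side 3465 1741 ((0.5277947187423706, 0.07376638799905777), (0.2935276925563812, 0.18968328833580017), 73.23006439208984) [[0.39500001072883606, -0.039000000804662704], [0.5759999752044678, -0.09399999678134918], [0.6610000133514404, 0.18700000643730164], [0.4790000021457672, 0.24199999868869781]]
t yaw -0.2799999999999997 size [0.18976493 0.28096215] origin [0.45930119 0.07474594]
s yaw -0.33999999999999975 size [0.18677571 0.28809121] origin [0.464725   0.07480624]
```

View pics/z0.png

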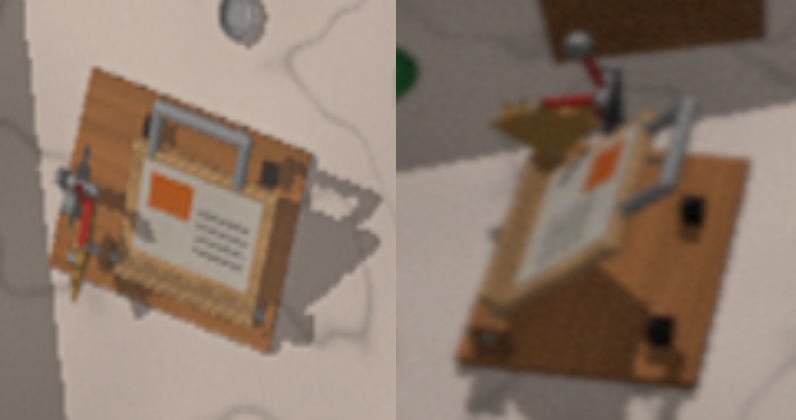

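The crop shows the bar (left half: from (155,110) to (245,150), both side arms clear) with the pawl at (75,190), inside its strip on the left. The base fit is good: yaw -0.297, origin about (0.460, 0.0766). Next I fit the bar.

```bash
cat > m2.py <<'E'
from h import *
e=np.load('easel.npz');c,s=np.cos(-.297),np.sin(-.297)
for n in 'ts':
    P=e[n];d=P[:,:2]-[.460,.0766];x=d@[c,s];y=d@[-s,c];z=P[:,2]-.045
    r=np.hypot(x,z);m=(abs(y)<.04)&(r>.175)&(r<.21)&(z>.06)
    print(n,m.sum(),'bar x,z(med)',np.median(x[m]),np.median(z[m]),'r',np.median(r[m]),'tilt',np.median(np.arctan2(z,x)[m]))
    m2=(r>.15)&(r<.21)&(z>.06)&(y<.09);print(' y range',np.percentile(y[m2],[1,5,50,95,99]))
    q=(abs(y)<.07)&(r>.03)&(r<.14)&(z>.02);A=np.polyfit(x[q],z[q],1);print(' panel slope tilt',np.arctan(A[0]),A[1],q.sum())
E
python3 m2.py
cat > plan.py <<'E'
import sys
from h import *
from scipy.spatial.transform import Rotation as Ro
o=bot.get_obs();R=Ro.from_quat(o['tool_rot']).as_matrix();p=o['eef_pos']
c,s=np.cos(-.297),np.sin(-.297);H=np.array([.460,.0766,.045]);X=np.array([c,s,0]);Y=np.array([-s,c,0])
Rt=np.c_[Y,X,[0,0,-1.]]
def st(t,dy=0,up=0,r=.19): # TCP target: grasp point on the bar (grasp point 2mm behind TCP)
    return H+X*r*np.cos(t)+Y*dy+np.array([0,0,r*np.sin(t)-.002+up])
def show():
    g=p-R[:,2]*.002;d=g-H;x,y,z=d@X,d@Y,d[2]
    print('t',o['clock'],'grip stand xyz',np.round([x,y,z],4),'r',round(np.hypot(x,z),4),'tilt',round(np.arctan2(z,x),4),'F',np.round(o['ft_force'],1),'w',round(o['grip_width'],4),'gf',round(o['grasp_force'],1))
    print('turn left (tool rotvec/pi)',np.round(Ro.from_matrix(R.T@Rt).as_rotvec()/np.pi,4),'joints',np.round(o['joint_pos'],2))
def to(q,RR=None):print('shift frac in tool now',np.round(R.T@(q-p)/.2,4),' in target frame',np.round(Rt.T@(q-p)/.2,4))
E
python3 -c "
from plan import *
show();to(st(.9,0,.12))"
```

```text
t 84 bar x,z(med) 0.1265244599205485 0.14639048880889607 r 0.1944313175384457 tilt 0.8590193976597085
 y range [-0.05653644 -0.05421141 -0.00234505  0.05283515  0.05527289]
 panel slope tilt 0.8039294343512635 0.014442946510458337 776
s 72 bar x,z(med) 0.1292411939499779 0.14745635794187742 r 0.19625017056120814 tilt 0.8553605437840024
 y range [-0.05901688 -0.05737155 -0.01153067  0.04649271  0.0503715 ]
 panel slope tilt 0.7941712258008382 0.016881856207469414 439
t 0.1 grip stand xyz [-0.3991  0.2913  0.2045] r 0.4484 tilt 2.668 F [-0.6 -0.5  0.2] w 0.0856 gf 0.0
turn left (tool rotvec/pi) [-0.0005  0.0005  0.4883] joints [1.24 0.24 0.   1.34 0.   1.57]
shift frac in tool now [-2.6377 -1.3607 -0.3191]  in target frame [-1.4563  2.5858 -0.3217]
```

```bash
python3 -c "
from plan import *
v=R.T@(st(.84,0,.10)-p)/.2;print(v)
a=.4883*np.pi/13
for i in range(16):
    th=-a*min(i,13);print([round(x,3) for x in (np.cos(th)*v[0]/16-np.sin(th)*v[1]/16,np.sin(th)*v[0]/16+np.cos(th)*v[1]/16)])"
```

```text
[-2.68122544 -1.35887608 -0.18237483]
[np.float64(-0.168), np.float64(-0.085)]
[np.float64(-0.176), np.float64(-0.065)]
[np.float64(-0.183), np.float64(-0.043)]
[np.float64(-0.187), np.float64(-0.022)]
[np.float64(-0.188), np.float64(0.001)]
[np.float64(-0.186), np.float64(0.023)]
[np.float64(-0.183), np.float64(0.044)]
[np.float64(-0.176), np.float64(0.066)]
[np.float64(-0.167), np.float64(0.086)]
[np.float64(-0.156), np.float64(0.105)]
[np.float64(-0.142), np.float64(0.123)]
[np.float64(-0.127), np.float64(0.139)]
[np.float64(-0.11), np.float64(0.152)]
[np.float64(-0.091), np.float64(0.164)]
[np.float64(-0.091), np.float64(0.164)]
[np.float64(-0.091), np.float64(0.164)]
```

Request:
apply_moves(steps=[[[-0.168,-0.085,-0.05],[0,0,0.0376],0.55],[[-0.176,-0.065,-0.05],[0,0,0.0376],0.55],[[-0.183,-0.043,-0.05],[0,0,0.0376],0.55],[[-0.187,-0.022,-0.05],[0,0,0.0376],0.55],[[-0.188,0.001,-0.05],[0,0,0.0376],0.55],[[-0.186,0.023,-0.05],[0,0,0.0376],0.55],[[-0.183,0.044,0],[0,0,0.0376],0.55],[[-0.176,0.066,0],[0,0,0.0376],0.55]])

```text
clock: 0.77
eef_pos: [0.3738, 0.2546, 0.3089]
tool_rot: [0.599, 0.801, 0.001, 0.0]
ft_force: [-0.2, 1.1, 0.1]
grip_width: 0.047
grasp_force: 0.0
```

Request:
apply_moves(steps=[[[-0.167,0.086,0],[0,0,0.0376],0.55],[[-0.156,0.105,0],[0,0,0.0376],0.55],[[-0.142,0.123,0],[0,0,0.0376],0.55],[[-0.127,0.139,0],[0,0,0.0376],0.55],[[-0.11,0.152,0],[0,0,0.0376],0.55],[[-0.091,0.1,0],[0,0,0],0.55],[[0,0,0],[0,0,0],0.55],[[0,0,0],[0,0,0],0.55]])

```text
clock: 1.43
eef_pos: [0.5171, 0.096, 0.3073]
tool_rot: [0.805, 0.593, -0.001, -0.001]
ft_force: [-0.3, 0.1, 0.2]
grip_width: 0.047
grasp_force: 0.0
```

```bash
python3 -c "
from plan import *
show();to(st(.835,0,.0))"
```

```text
t 1.4333 grip stand xyz [0.049  0.0353 0.2643] r 0.2688 tilt 1.3876 F [-0.3  0.1  0.2] w 0.047 gf 0.0
turn left (tool rotvec/pi) [-0.0006  0.0002 -0.0015] joints [0.18 0.28 0.21 1.5  0.   2.06]
shift frac in tool now [-0.1743  0.3949  0.6166]  in target frame [-0.1766  0.3928  0.6173]
```

Request:
apply_moves(steps=[[[-0.058,0.13,0],[0,0,0],0.55],[[-0.058,0.13,0],[0,0,0],0.55],[[-0.058,0.134,0],[0,0,-0.0015],0.55],[[0,0,0.1],[0,0,0],0.55],[[0,0,0.1],[0,0,0],0.55],[[0,0,0.1],[0,0,0],0.55],[[0,0,0],[0,0,0],0.55],[[0,0,0],[0,0,0],0.55]])

```text
clock: 2.1
eef_pos: [0.5805, 0.0421, 0.2474]
tool_rot: [0.803, 0.597, -0.001, -0.001]
ft_force: [0.2, 0.2, 0.9]
grip_width: 0.0469
grasp_force: 0.0
```

```bash
python3 -c "
from plan import *
show();to(st(.835,0,.0))
for n in('side','top'):
    a,d=camera(n);np.savez(n+'1.npz',a=a,d=d)
    K,D,Rc,t=cal(n);u,v=cv2.projectPoints(H+X*.127+[0,0,.13],cv2.Rodrigues(Rc)[0],t,K,D)[0].ravel().astype(int)
    cr=a[v-50:v+50,u-66:u+66,::-1];cv2.imwrite(n+'c.png',cr)
cv2.imwrite('pics/c1.png',cv2.resize(np.hstack([cv2.imread('sidec.png'),cv2.imread('topc.png')]),(792,300)))
"
```

```text
t 2.1 grip stand xyz [0.1254 0.0023 0.2044] r 0.2398 tilt 1.0206 F [0.2 0.2 0.9] w 0.0469 gf 0.0
turn left (tool rotvec/pi) [-0.0011  0.0003  0.0015] joints [0.07 0.41 0.24 1.41 0.   1.94]
shift frac in tool now [-0.0111  0.0118  0.3176]  in target frame [-0.0114  0.0108  0.3177]
```

View pics/c1.png

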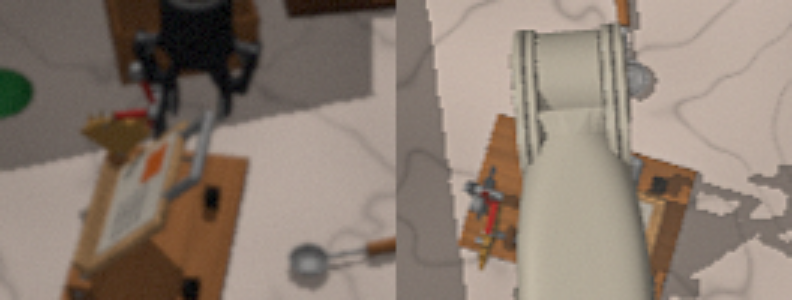

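The side view (left) shows the fingers at about (160,125) and (225,115), on either side of the bar at (205,130), so the gripper is aligned. I descend and close.

Request:
apply_moves(steps=[[[-0.01,0.004,0.1],[0,0,0],0.55],[[0,0,0.1],[0,0,0],0.55],[[0,0,0.08],[0,0,0],0.55],[[0,0,0.038],[0,0,0],0.55],[[0,0,0],[0,0,0],0.4],[[0,0,0],[0,0,0],0.3],[[0,0,0],[0,0,0],0.25],[[0,0,0],[0,0,0],0.25]])

```text
clock: 2.87
eef_pos: [0.5831, 0.039, 0.1865]
tool_rot: [0.803, 0.596, 0.001, 0.001]
ft_force: [0.6, 0.5, 0.9]
grip_width: 0.0213
grasp_force: 0.0
```

```bash
python3 -c "
from plan import *
show()"
```

```text
t 2.8667 grip stand xyz [1.288e-01 1.000e-04 1.435e-01] r 0.1928 tilt 0.8393 F [0.6 0.5 0.9] w 0.0213 gf 0.0
turn left (tool rotvec/pi) [ 0.0009 -0.0004  0.001 ] joints [0.07 0.44 0.12 1.25 0.   1.93]
```

Request:
apply_moves(steps=[[[0,-0.006,0],[0,0,0],0.25],[[0,0,0],[0,0,0],0.2],[[0,0,0],[0,0,0],0.15],[[0,0,0],[0,0,0],0.1],[[0,0,0],[0,0,0],0],[[0,0,0],[0,0,0],0],[[0,0,0],[0,0,0],0],[[0,0,0],[0,0,0],0]])

```text
clock: 3.53
eef_pos: [0.583, 0.0388, 0.1862]
tool_rot: [0.803, 0.596, 0.002, 0.002]
ft_force: [5.9, -1.8, 3.6]
grip_width: 0.0118
grasp_force: 58.4
```

```bash
python3 -c "
from plan import *
show()"
```

```text
t 3.5333 grip stand xyz [ 1.286e-01 -1.000e-04  1.432e-01] r 0.1925 tilt 0.8388 F [ 5.9 -1.8  3.6] w 0.0118 gf 58.4
turn left (tool rotvec/pi) [ 0.0016 -0.0003  0.0009] joints [ 0.07  0.43  0.12  1.25 -0.    1.93]
```

```bash
cat > arc.py <<'E'
import sys,numpy as np
a,b,n=float(sys.argv[1]),float(sys.argv[2]),int(sys.argv[3])
t=np.linspace(a,b,n+1);d=np.c_[np.diff(np.cos(t)),-np.diff(np.sin(t))]*.19/.2
for i in range(n):print(i//8,round(t[i+1],3),d[i].round(4).tolist())
E
python3 arc.py .838 1.478 16
```

```text
0 0.878 [-0.0287, -0.0248]
0 0.918 [-0.0297, -0.0237]
0 0.958 [-0.0306, -0.0225]
0 0.998 [-0.0315, -0.0212]
0 1.038 [-0.0323, -0.02]
0 1.078 [-0.0331, -0.0186]
0 1.118 [-0.0338, -0.0173]
0 1.158 [-0.0345, -0.0159]
1 1.198 [-0.0351, -0.0145]
1 1.238 [-0.0357, -0.0131]
1 1.278 [-0.0362, -0.0117]
1 1.318 [-0.0366, -0.0102]
1 1.358 [-0.037, -0.0088]
1 1.398 [-0.0373, -0.0073]
1 1.438 [-0.0376, -0.0058]
1 1.478 [-0.0378, -0.0043]
```

Request:
apply_moves(steps=[[[0,-0.0287,-0.0248],[0,0,0],0],[[0,-0.0297,-0.0237],[0,0,0],0],[[0,-0.0306,-0.0225],[0,0,0],0],[[0,-0.0315,-0.0212],[0,0,0],0],[[0,-0.0323,-0.02],[0,0,0],0],[[0,-0.0331,-0.0186],[0,0,0],0],[[0,-0.0338,-0.0173],[0,0,0],0],[[0,0,0],[0,0,0],0]])

```text
clock: 4.2
eef_pos: [0.5411, 0.0514, 0.2174]
tool_rot: [0.803, 0.596, 0.003, 0.003]
ft_force: [5.1, -3.5, 7.4]
grip_width: 0.0119
grasp_force: 59.4
```

```bash
python3 -c "
from plan import *
show();to(st(1.118))"
```

```text
t 4.2 grip stand xyz [ 0.0849 -0.0004  0.1744] r 0.194 tilt 1.1178 F [ 5.1 -3.5  7.4] w 0.0119 gf 59.4
turn left (tool rotvec/pi) [ 0.0026 -0.0003  0.0009] joints [ 0.1   0.34  0.05  1.28 -0.    1.96]
shift frac in tool now [ 0.0018 -0.009   0.0177]  in target frame [ 0.0018 -0.0089  0.0177]
```

Request:
apply_moves(steps=[[[0,-0.0345,-0.0169],[0,0,0],0],[[0,-0.0351,-0.0155],[0,0,0],0],[[0,-0.0357,-0.0141],[0,0,0],0],[[0,-0.0362,-0.0127],[0,0,0],0],[[0,-0.0366,-0.011],[0,0,0],0],[[0,-0.037,-0.009],[0,0,0],0],[[0,-0.0373,-0.0073],[0,0,0],0],[[0,0,0],[0,0,0],0]])

```text
clock: 4.87
eef_pos: [0.4919, 0.0662, 0.2347]
tool_rot: [0.803, 0.596, 0.003, 0.002]
ft_force: [1.7, -3.5, 11.7]
grip_width: 0.0114
grasp_force: 62.7
```

```bash
python3 -c "
from plan import *
show();to(st(1.398))"
```

```text
t 4.8667 grip stand xyz [ 0.0336 -0.0006  0.1917] r 0.1946 tilt 1.3976 F [ 1.7 -3.5 11.7] w 0.0114 gf 62.7
turn left (tool rotvec/pi) [ 0.0022 -0.0004  0.0009] joints [ 0.13  0.23 -0.04  1.29 -0.    2.  ]
shift frac in tool now [ 0.0031 -0.0046  0.0228]  in target frame [ 0.0031 -0.0045  0.0228]
```

```bash
cat > fit.py <<'E'
import numpy as np
from scipy.optimize import least_squares
P=np.array([[.1286,.1432],[.0849,.1744],[.0336,.1917]])
s=least_squares(lambda q:np.hypot(*(P-q).T)-.19,[0,0]);print(s.x,s.fun,np.arctan2(*(P-s.x).T[::-1]))
E
python3 fit.py;python3 -c "
from plan import *
a,d=camera('side');K,D,Rc,t=cal('side');u,v=cv2.projectPoints(H+[0,0,.1],cv2.Rodrigues(Rc)[0],t,K,D)[0].ravel().astype(int)
cv2.imwrite('pics/c2.png',cv2.resize(a[v-50:v+50,u-66:u+66,::-1],(792,600)))"
```

```text
[-0.00177348  0.00511753] [-9.47235265e-05  1.81093353e-04 -9.39631782e-05] [0.81410632 1.09759087 1.3834337 ]
```

View pics/c2.png

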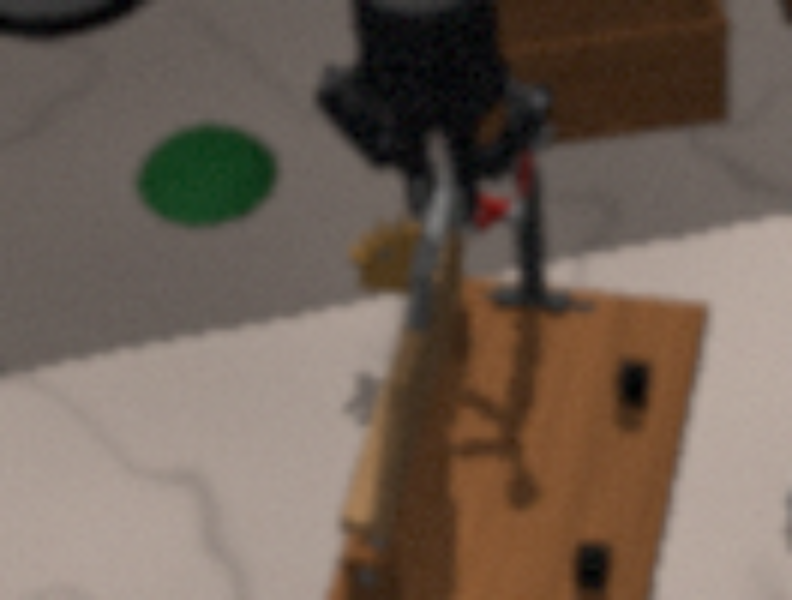

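Request:
apply_moves(steps=[[[0,-0.0188,-0.007],[0,0,0],0],[[0,-0.0188,-0.006],[0,0,0],0],[[0,-0.0188,-0.004],[0,0,0],0],[[0,-0.0188,-0.003],[0,0,0],0],[[0,0,0],[0,0,0],0],[[0,0,0],[0,0,0],0],[[0,0,0],[0,0,0],0],[[0,0,0],[0,0,0],0]])

```text
clock: 5.58
eef_pos: [0.4769, 0.0708, 0.2373]
tool_rot: [0.803, 0.596, 0.001, 0.001]
ft_force: [1.7, -2.8, 9.4]
grip_width: 0.0117
grasp_force: 61.9
```

```bash
python3 -c "
from plan import *
show()
a,d=camera('side');K,D,Rc,t=cal('side');u,v=cv2.projectPoints(H+[0,0,.1],cv2.Rodrigues(Rc)[0],t,K,D)[0].ravel().astype(int)
cv2.imwrite('pics/c3.png',cv2.resize(a[v-50:v+50,u-66:u+66,::-1],(792,600)))"
```

```text
t 5.5833 grip stand xyz [ 0.0178 -0.0006  0.1943] r 0.1951 tilt 1.4794 F [ 1.7 -2.8  9.4] w 0.0117 gf 61.9
turn left (tool rotvec/pi) [ 0.001  -0.0002  0.0009] joints [ 0.15  0.21 -0.07  1.29 -0.    2.01]
```

View pics/c3.png

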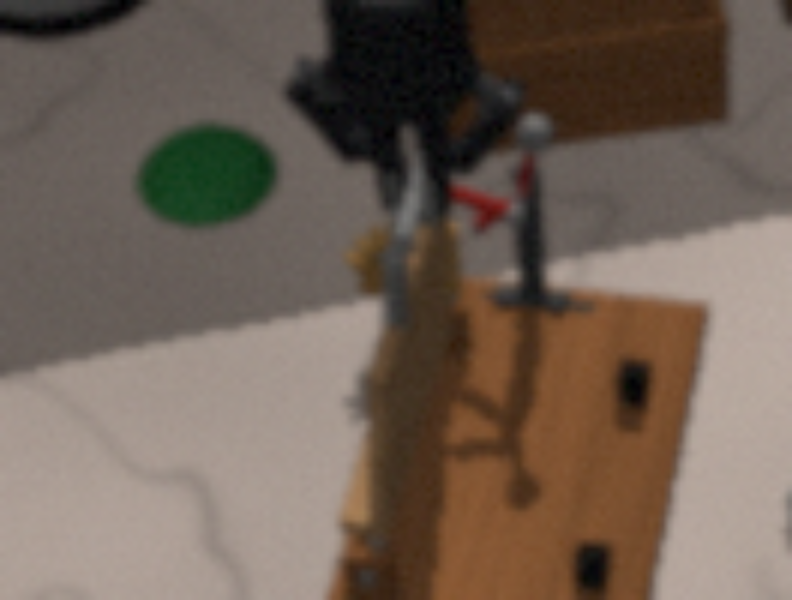

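Both side crops show the board almost vertical with the pawl off the teeth: red arm at (480,200), weight at (535,130), tipped back past its pivot. Its shadow doesn't change between the two pictures, so it stays thrown. I lower by arc increments.

```bash
python3 arc.py 1.465 0.0 40
```

```text
0 1.428 [0.0345, 0.0043]
0 1.392 [0.0343, 0.0056]
0 1.355 [0.0341, 0.0068]
0 1.318 [0.0338, 0.0081]
0 1.282 [0.0335, 0.0093]
0 1.245 [0.0332, 0.0105]
0 1.209 [0.0328, 0.0117]
0 1.172 [0.0323, 0.0129]
1 1.135 [0.0318, 0.0141]
1 1.099 [0.0313, 0.0153]
1 1.062 [0.0307, 0.0164]
1 1.026 [0.0301, 0.0175]
1 0.989 [0.0294, 0.0186]
1 0.952 [0.0287, 0.0197]
1 0.916 [0.028, 0.0207]
1 0.879 [0.0272, 0.0217]
2 0.842 [0.0264, 0.0227]
2 0.806 [0.0255, 0.0236]
2 0.769 [0.0247, 0.0246]
2 0.732 [0.0237, 0.0254]
2 0.696 [0.0228, 0.0263]
2 0.659 [0.0218, 0.0271]
2 0.623 [0.0208, 0.0279]
2 0.586 [0.0198, 0.0286]
3 0.549 [0.0187, 0.0293]
3 0.513 [0.0176, 0.03]
3 0.476 [0.0165, 0.0306]
3 0.44 [0.0154, 0.0312]
3 0.403 [0.0142, 0.0318]
3 0.366 [0.0131, 0.0323]
3 0.33 [0.0119, 0.0327]
3 0.293 [0.0107, 0.0331]
4 0.256 [0.0094, 0.0335]
4 0.22 [0.0082, 0.0338]
4 0.183 [0.007, 0.0341]
4 0.146 [0.0057, 0.0343]
4 0.11 [0.0044, 0.0345]
4 0.073 [0.0032, 0.0346]
4 0.037 [0.0019, 0.0347]
4 0.0 [0.0006, 0.0348]
```

Request:
apply_moves(steps=[[[0,0.0345,0.0043],[0,0,0],0],[[0,0.0343,0.0056],[0,0,0],0],[[0,0.0341,0.0068],[0,0,0],0],[[0,0.0338,0.0081],[0,0,0],0],[[0,0.0335,0.0093],[0,0,0],0],[[0,0.0332,0.0105],[0,0,0],0],[[0,0.0328,0.0117],[0,0,0],0],[[0,0.0323,0.0129],[0,0,0],0]])

```text
clock: 6.3
eef_pos: [0.5281, 0.0554, 0.2235]
tool_rot: [0.803, 0.596, 0.001, 0.0]
ft_force: [1.1, -1.2, 12.6]
grip_width: 0.0118
grasp_force: 63.9
```

Request:
apply_moves(steps=[[[0,0.0318,0.0141],[0,0,0],0],[[0,0.0313,0.0153],[0,0,0],0],[[0,0.0307,0.0164],[0,0,0],0],[[0,0.0301,0.0175],[0,0,0],0],[[0,0.015,0.0092],[0,0,0],0],[[0,0,0],[0,0,0],0],[[0,0,0],[0,0,0],0],[[0,0,0],[0,0,0],0]])

```text
clock: 6.97
eef_pos: [0.5548, 0.0474, 0.2086]
tool_rot: [0.803, 0.596, 0.001, 0.0]
ft_force: [3.5, -3.0, 9.3]
grip_width: 0.0118
grasp_force: 65.3
```

```bash
python3 -c "
from plan import *
show()"
```

```text
t 6.9667 grip stand xyz [ 0.0992 -0.0002  0.1656] r 0.193 tilt 1.0311 F [ 3.5 -3.   9.3] w 0.0118 gf 65.3
turn left (tool rotvec/pi) [ 0.0006 -0.0004  0.0009] joints [0.08 0.37 0.08 1.28 0.   1.95]
```

Request:
apply_moves(steps=[[[0,0.0154,0.0084],[0,0,0],0],[[0,0.0297,0.0187],[0,0,0],0],[[0,0.028,0.0207],[0,0,0],0],[[0,0.0272,0.0217],[0,0,0],0],[[0,0.0264,0.0227],[0,0,0],0],[[0,0.0255,0.0236],[0,0,0],0],[[0,0.0247,0.0246],[0,0,0],0],[[0,0.0237,0.0254],[0,0,0],0]])

```text
clock: 7.63
eef_pos: [0.5935, 0.0358, 0.1743]
tool_rot: [0.803, 0.596, 0.001, 0.0]
ft_force: [5.1, -1.0, 6.1]
grip_width: 0.0119
grasp_force: 68.0
```

```bash
python3 -c "
from plan import *
show()"
```

```text
t 7.6333 grip stand xyz [0.1396 0.     0.1313] r 0.1916 tilt 0.7551 F [ 5.1 -1.   6.1] w 0.0119 gf 68.0
turn left (tool rotvec/pi) [ 0.0004 -0.0003  0.001 ] joints [0.06 0.46 0.13 1.24 0.   1.92]
```

Past the third notch freely; continuing down.

Request:
apply_moves(steps=[[[0,0.0228,0.0263],[0,0,0],0],[[0,0.0218,0.0271],[0,0,0],0],[[0,0.0208,0.0279],[0,0,0],0],[[0,0.0198,0.0286],[0,0,0],0],[[0,0.0187,0.0293],[0,0,0],0],[[0,0.0176,0.03],[0,0,0],0],[[0,0.0165,0.0306],[0,0,0],0],[[0,0.0154,0.0312],[0,0,0],0]])

```text
clock: 8.3
eef_pos: [0.6235, 0.0268, 0.1278]
tool_rot: [0.803, 0.596, 0.001, 0.001]
ft_force: [7.0, -1.3, 5.7]
grip_width: 0.0119
grasp_force: 71.1
```

Request:
apply_moves(steps=[[[0,0.0142,0.0318],[0,0,0],0],[[0,0.0131,0.0323],[0,0,0],0],[[0,0.0119,0.0327],[0,0,0],0],[[0,0.0107,0.0331],[0,0,0],0],[[0,0.0094,0.0335],[0,0,0],0],[[0,0.0082,0.0338],[0,0,0],0],[[0,0,0],[0,0,0],0],[[0,0,0],[0,0,0],0]])

```text
clock: 8.97
eef_pos: [0.6374, 0.0226, 0.0877]
tool_rot: [0.803, 0.596, 0.002, 0.001]
ft_force: [10.4, -2.8, -0.8]
grip_width: 0.0116
grasp_force: 74.0
```

```bash
python3 -c "
from plan import *
show()"
```

```text
t 8.9667 grip stand xyz [0.1854 0.0002 0.0447] r 0.1907 tilt 0.2368 F [10.4 -2.8 -0.8] w 0.0116 gf 74.0
turn left (tool rotvec/pi) [ 0.0013 -0.0003  0.0009] joints [ 0.04  0.61  0.14  1.1  -0.    1.9 ]
```

Request:
apply_moves(steps=[[[0,0.009,0.0341],[0,0,0],0],[[0,0.0077,0.0343],[0,0,0],0],[[0,0.0064,0.0345],[0,0,0],0],[[0,0.0032,0.0346],[0,0,0],0],[[0,0.002,0.02],[0,0,0],0],[[0,0,0.015],[0,0,0],0],[[0,0,0],[0,0,0],0],[[0,0,0],[0,0,0],0]])

```text
clock: 9.63
eef_pos: [0.6426, 0.021, 0.0536]
tool_rot: [0.803, 0.596, 0.002, 0.001]
ft_force: [9.3, -2.5, 0.2]
grip_width: 0.0117
grasp_force: 75.4
```

```bash
python3 -c "
from plan import *
show()"
```

```text
t 9.6333 grip stand xyz [0.1909 0.0003 0.0106] r 0.1912 tilt 0.0554 F [ 9.3 -2.5  0.2] w 0.0117 gf 75.4
turn left (tool rotvec/pi) [ 0.0012 -0.0003  0.0009] joints [ 0.03  0.65  0.12  1.04 -0.    1.9 ]
```

Request:
apply_moves(steps=[[[0,0,0.01],[0,0,0],0],[[0,0,0.01],[0,0,0],0],[[0,0,0.005],[0,0,0],0],[[0,0,0.005],[0,0,0],0],[[0,0,0],[0,0,0],0],[[0,0,0],[0,0,0],0],[[0,0,0],[0,0,0],0],[[0,0,0],[0,0,0],0]])

```text
clock: 10.3
eef_pos: [0.6429, 0.0209, 0.0482]
tool_rot: [0.803, 0.596, 0.002, 0.002]
ft_force: [10.2, -2.4, 1.1]
grip_width: 0.0115
grasp_force: 75.5
```

```bash
python3 -c "
from plan import *
show()"
```

```text
t 10.3 grip stand xyz [0.1912 0.0003 0.0052] r 0.1912 tilt 0.0272 F [10.2 -2.4  1.1] w 0.0115 gf 75.5
turn left (tool rotvec/pi) [ 0.0015 -0.0004  0.0009] joints [ 0.03  0.66  0.12  1.02 -0.    1.9 ]
```

Request:
apply_moves(steps=[[[0,0,0.005],[0,0,0],0],[[0,0,0.005],[0,0,0],0],[[0,0,0.005],[0,0,0],0],[[0,0,0],[0,0,0],0],[[0,0,0],[0,0,0],0],[[0,0,0],[0,0,0],0],[[0,0,0],[0,0,0],0],[[0,0,0],[0,0,0],0]])

```text
clock: 10.97
eef_pos: [0.6431, 0.0209, 0.0446]
tool_rot: [0.803, 0.596, 0.002, 0.002]
ft_force: [10.1, -3.1, -2.4]
grip_width: 0.0115
grasp_force: 76.5
```

```bash
python3 -c "
from plan import *
show()"
```

```text
t 10.9667 grip stand xyz [0.1914 0.0003 0.0016] r 0.1914 tilt 0.0082 F [10.1 -3.1 -2.4] w 0.0115 gf 76.5
turn left (tool rotvec/pi) [ 0.0016 -0.0003  0.0009] joints [ 0.03  0.66  0.11  1.02 -0.    1.9 ]
```

Request:
apply_moves(steps=[[[0,0,0.005],[0,0,0],0],[[0,0,0.005],[0,0,0],0],[[0,0,0.005],[0,0,0],0],[[0,0,0],[0,0,0],0],[[0,0,0],[0,0,0],0],[[0,0,0],[0,0,0],0],[[0,0,0],[0,0,0],0],[[0,0,0],[0,0,0],0]])

```text
clock: 11.63
eef_pos: [0.6431, 0.0208, 0.0416]
tool_rot: [0.803, 0.596, 0.002, 0.002]
ft_force: [11.4, -3.0, -3.8]
grip_width: 0.0117
grasp_force: 76.5
```

```bash
python3 -c "
from plan import *
show()
a,d=camera('side');K,D,Rc,t=cal('side');u,v=cv2.projectPoints(H+X*.08+[0,0,.05],cv2.Rodrigues(Rc)[0],t,K,D)[0].ravel().astype(int)
cv2.imwrite('pics/c4.png',cv2.resize(a[v-50:v+50,u-66:u+66,::-1],(792,600)))"
```

```text
t 11.6333 grip stand xyz [ 0.1914  0.0003 -0.0014] r 0.1914 tilt -0.0075 F [11.4 -3.  -3.8] w 0.0117 gf 76.5
turn left (tool rotvec/pi) [ 0.0017 -0.0003  0.0008] joints [ 0.03  0.67  0.11  1.01 -0.    1.9 ]
```

View pics/c4.png

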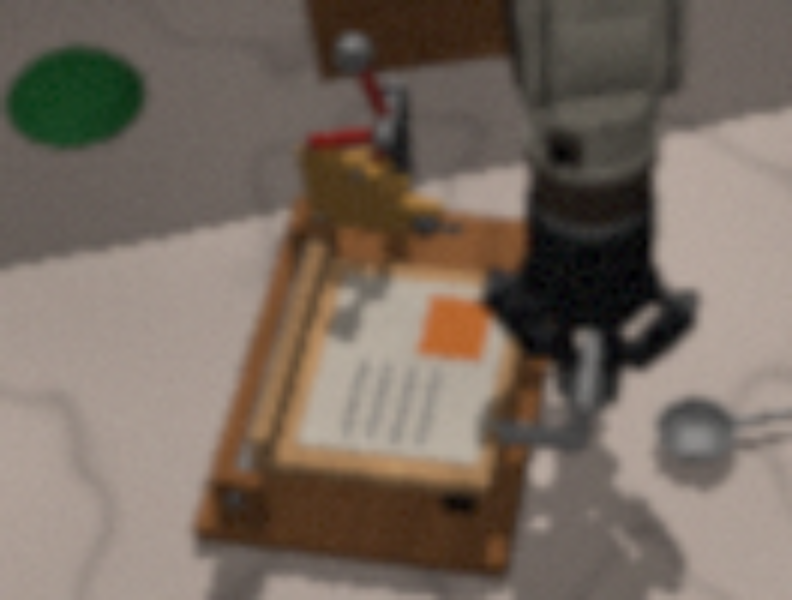

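The pawl is tipped back in: weight at (352,50), red arm on the teeth at (340,135). The board looks flat, but I have felt no contact with the rests yet, so I lower a little further.

Request:
apply_moves(steps=[[[0,-0.004,0.005],[0,0,0],0],[[0,0,0.005],[0,0,0],0],[[0,0,0.005],[0,0,0],0],[[0,0,0],[0,0,0],0],[[0,0,0],[0,0,0],0],[[0,0,0],[0,0,0],0],[[0,0,0],[0,0,0],0],[[0,0,0],[0,0,0],0]])

```text
clock: 12.35
eef_pos: [0.6431, 0.0208, 0.039]
tool_rot: [0.803, 0.596, 0.003, 0.002]
ft_force: [12.8, -2.7, -3.1]
grip_width: 0.0118
grasp_force: 76.5
```

```bash
python3 -c "
from plan import *
show()"
```

```text
t 12.35 grip stand xyz [ 0.1914  0.0003 -0.004 ] r 0.1915 tilt -0.0208 F [12.8 -2.7 -3.1] w 0.0118 gf 76.5
turn left (tool rotvec/pi) [ 0.0022 -0.0004  0.0008] joints [ 0.03  0.67  0.11  1.   -0.    1.9 ]
```

Request:
apply_moves(steps=[[[0,0.006,0.005],[0,0,0],0],[[0,0.006,0.005],[0,0,0],0],[[0,0,0],[0,0,0],0],[[0,0,0],[0,0,0],0],[[0,0,0],[0,0,0],0],[[0,0,0],[0,0,0],0],[[0,0,0],[0,0,0],0],[[0,0,0],[0,0,0],0]])

```text
clock: 13.02
eef_pos: [0.6432, 0.0208, 0.0386]
tool_rot: [0.803, 0.596, 0.001, 0.001]
ft_force: [4.0, -1.8, 9.7]
grip_width: 0.0118
grasp_force: 77.7
```

```bash
python3 -c "
from plan import *
show();print(o['ft_torque'])
a,d=camera('top');W=cloud('top',d);dd=W-H;x,y,z=dd@X,dd@Y,dd[...,2]
for n in('top','side'):
    if n=='side':
        a,d=camera(n);W=cloud(n,d);dd=W-H;x,y,z=dd@X,dd@Y,dd[...,2]
    q=(abs(y)<.065)&(x>.03)&(x<.14)&(z>-.04)&(z<.05);print(n,q.sum())
    if q.sum()>30:
        k=q&(abs(z-np.median(z[q]))<.012);A=np.polyfit(x[k],z[k],1);print(A,k.sum())
"
```

```text
t 13.0167 grip stand xyz [ 0.1915  0.0003 -0.0044] r 0.1916 tilt -0.0232 F [ 4.  -1.8  9.7] w 0.0118 gf 77.7
turn left (tool rotvec/pi) [ 0.001  -0.0004  0.001 ] joints [0.03 0.67 0.11 1.01 0.   1.9 ]
[-0.23995342 -0.42067975  0.03538711]
top 38
[0.00067763 0.00582412] 38
side 753
[7.08728013e-05 8.47006098e-03] 752
```

Contact at last: the force rises to +10 N in z, the panel slope is 0.000, so the board is flat and the pawl is re-armed. Next I raise to about 0.68, above notch 2 and below notch 3.

```bash
python3 arc.py 0 0.68 16
```

```text
0 0.042 [-0.0009, -0.0404]
0 0.085 [-0.0026, -0.0403]
0 0.128 [-0.0043, -0.0401]
0 0.17 [-0.006, -0.0399]
0 0.213 [-0.0077, -0.0396]
0 0.255 [-0.0094, -0.0393]
0 0.298 [-0.011, -0.0388]
0 0.34 [-0.0127, -0.0383]
1 0.382 [-0.0143, -0.0378]
1 0.425 [-0.0159, -0.0371]
1 0.468 [-0.0174, -0.0364]
1 0.51 [-0.019, -0.0356]
1 0.552 [-0.0205, -0.0348]
1 0.595 [-0.0219, -0.0339]
1 0.638 [-0.0233, -0.0329]
1 0.68 [-0.0247, -0.0319]
```

Request:
apply_moves(steps=[[[0,-0.0009,-0.0504],[0,0,0],0],[[0,-0.0026,-0.0403],[0,0,0],0],[[0,-0.0043,-0.0401],[0,0,0],0],[[0,-0.006,-0.0399],[0,0,0],0],[[0,-0.0077,-0.0396],[0,0,0],0],[[0,-0.0094,-0.0393],[0,0,0],0],[[0,-0.011,-0.0388],[0,0,0],0],[[0,-0.0127,-0.0383],[0,0,0],0]])

```text
clock: 13.78
eef_pos: [0.6335, 0.0238, 0.1017]
tool_rot: [0.803, 0.596, 0.001, 0.001]
ft_force: [9.4, -0.5, -4.6]
grip_width: 0.0119
grasp_force: 73.6
```

Request:
apply_moves(steps=[[[0,-0.0143,-0.0378],[0,0,0],0],[[0,-0.0159,-0.0371],[0,0,0],0],[[0,-0.0174,-0.0364],[0,0,0],0],[[0,-0.019,-0.0356],[0,0,0],0],[[0,-0.0205,-0.0348],[0,0,0],0],[[0,-0.0219,-0.0339],[0,0,0],0],[[0,0,0],[0,0,0],0],[[0,0,0],[0,0,0],0]])

```text
clock: 14.45
eef_pos: [0.6133, 0.0298, 0.1464]
tool_rot: [0.803, 0.596, 0.002, 0.002]
ft_force: [9.4, -2.1, 1.2]
grip_width: 0.0121
grasp_force: 70.9
```

```bash
cat > tilt.py <<'E'
from plan import *
def tilt(a,d):
    W=cloud('side',d);dd=W-H;x,y,z=dd@X,dd@Y,dd[...,2]
    m=(cv2.cvtColor(a,cv2.COLOR_RGB2HSV)[...,1]<70)  # the pale card
    q=(abs(y)<.065)&(z>.01)&(np.hypot(x,z)<.135)&(np.hypot(x,z)>.03)&(x>0)
    t=np.arctan2(z[q].mean(),x[q].mean())
    for _ in range(6): # total least squares line with trimming
        P=np.c_[x[q],z[q]];c=P.mean(0);v=np.linalg.svd(P-c)[2][0];v*=np.sign(v[0]);n=np.array([-v[1],v[0]])
        q=q&(abs((x-c[0])*n[0]+(z-c[1])*n[1])<.006)
    return np.arctan2(v[1],v[0]),q.sum(),c@n
if __name__=='__main__':
    show()
    s=np.load('side0.npz');print('initial',tilt(s['a'],s['d']))
    for _ in range(2):print('now',tilt(*camera('side')))
E
python3 tilt.py
```

```text
t 14.45 grip stand xyz [1.603e-01 1.000e-04 1.034e-01] r 0.1907 tilt 0.5727 F [ 9.4 -2.1  1.2] w 0.0121 gf 70.9
turn left (tool rotvec/pi) [ 0.0021 -0.0003  0.0009] joints [ 0.05  0.52  0.14  1.19 -0.    1.91]
initial (np.float64(0.834512501007671), np.int64(378), np.float64(0.00797022501461977))
now (np.float64(0.5830747937639466), np.int64(541), np.float64(0.008053979447711246))
now (np.float64(0.5782061117173295), np.int64(544), np.float64(0.008309740412247213))
```

Request:
apply_moves(steps=[[[0,-0.0216,-0.0311],[0,0,0],0],[[0,-0.0228,-0.0301],[0,0,0],0],[[0,-0.022,-0.027],[0,0,0],0],[[0,0,0],[0,0,0],0],[[0,0,0],[0,0,0],0],[[0,0,0],[0,0,0],0],[[0,0,0],[0,0,0],0],[[0,0,0],[0,0,0],0]])

```text
clock: 15.22
eef_pos: [0.6013, 0.0334, 0.1639]
tool_rot: [0.803, 0.596, 0.003, 0.003]
ft_force: [9.6, -2.9, 2.0]
grip_width: 0.0115
grasp_force: 69.9
```

```bash
python3 tilt.py
```

```text
t 15.2167 grip stand xyz [0.1477 0.     0.1209] r 0.1909 tilt 0.686 F [ 9.6 -2.9  2. ] w 0.0115 gf 69.9
turn left (tool rotvec/pi) [ 0.0025 -0.0003  0.0008] joints [ 0.06  0.48  0.13  1.22 -0.    1.92]
initial (np.float64(0.834512501007671), np.int64(378), np.float64(0.00797022501461977))
now (np.float64(0.6919905858440117), np.int64(466), np.float64(0.008089401758118179))
now (np.float64(0.6936034232298653), np.int64(480), np.float64(0.008006162795016331))
```

Request:
apply_moves(steps=[[[0,0.0098,0.0122],[0,0,0],0],[[0,0.0098,0.0122],[0,0,0],0],[[0,0.0095,0.0125],[0,0,0],0],[[0,0.0095,0.0125],[0,0,0],0],[[0,0,0],[0,0,0],0],[[0,0,0],[0,0,0],0],[[0,0,0],[0,0,0],0],[[0,0,0],[0,0,0],0]])

```text
clock: 15.98
eef_pos: [0.6085, 0.0313, 0.1542]
tool_rot: [0.803, 0.596, 0.003, 0.003]
ft_force: [9.3, -3.0, 3.2]
grip_width: 0.0122
grasp_force: 70.1
```

```bash
python3 tilt.py
```

```text
t 15.9833 grip stand xyz [1.552e-01 1.000e-04 1.112e-01] r 0.1909 tilt 0.6216 F [ 9.3 -3.   3.2] w 0.0122 gf 70.1
turn left (tool rotvec/pi) [ 0.0023 -0.0004  0.0008] joints [ 0.05  0.5   0.14  1.2  -0.    1.92]
initial (np.float64(0.834512501007671), np.int64(378), np.float64(0.00797022501461977))
now (np.float64(0.6290758078986151), np.int64(516), np.float64(0.007989513308207246))
now (np.float64(0.6301504003309643), np.int64(508), np.float64(0.007839328121158253))
```

Request:
apply_moves(steps=[[[0,0.003,0.004],[0,0,0],0],[[0,0.003,0.004],[0,0,0],0],[[0,0.003,0.004],[0,0,0],0],[[0,0,0],[0,0,0],0],[[0,0,0],[0,0,0],0],[[0,0,0],[0,0,0],0],[[0,0,0],[0,0,0],0],[[0,0,0],[0,0,0],0]])

```text
clock: 16.75
eef_pos: [0.61, 0.0308, 0.1519]
tool_rot: [0.803, 0.596, 0.003, 0.002]
ft_force: [9.0, -3.1, 3.6]
grip_width: 0.0114
grasp_force: 70.1
```

```bash
python3 tilt.py|grep -v init
```

```text
t 16.75 grip stand xyz [1.569e-01 1.000e-04 1.089e-01] r 0.191 tilt 0.6067 F [ 9.  -3.1  3.6] w 0.0114 gf 70.1
turn left (tool rotvec/pi) [ 0.0022 -0.0004  0.0008] joints [ 0.05  0.51  0.14  1.2  -0.    1.92]
now (np.float64(0.6198025967043372), np.int64(518), np.float64(0.007579625124621072))
now (np.float64(0.6125941776096738), np.int64(525), np.float64(0.008239815640505946))
```

Request:
apply_moves(steps=[[[0,0.003,0.004],[0,0,0],0],[[0,0.003,0.004],[0,0,0],0],[[0,0,0],[0,0,0],0],[[0,0,0],[0,0,0],0],[[0,0,0],[0,0,0],0],[[0,0,0],[0,0,0],0],[[0,0,0],[0,0,0],0],[[0,0,0],[0,0,0],0]])

```text
clock: 17.52
eef_pos: [0.6108, 0.0306, 0.1508]
tool_rot: [0.803, 0.596, 0.002, 0.002]
ft_force: [7.2, -2.1, 5.4]
grip_width: 0.0117
grasp_force: 70.4
```

```bash
python3 tilt.py|grep -v init
```

```text
t 17.5167 grip stand xyz [1.576e-01 1.000e-04 1.078e-01] r 0.1909 tilt 0.5997 F [ 7.2 -2.1  5.4] w 0.0117 gf 70.4
turn left (tool rotvec/pi) [ 0.002  -0.0004  0.0009] joints [ 0.05  0.51  0.14  1.2  -0.    1.92]
now (np.float64(0.6106283254982381), np.int64(526), np.float64(0.007911204381351672))
now (np.float64(0.6071465539310816), np.int64(529), np.float64(0.008131092332063175))
```

Request:
apply_moves(steps=[[[0,0.003,0.004],[0,0,0],0],[[0,0,0],[0,0,0],0],[[0,0,0],[0,0,0],0],[[0,0,0],[0,0,0],0],[[0,0,0],[0,0,0],0],[[0,0,0],[0,0,0],0],[[0,0,0],[0,0,0],0],[[0,0,0],[0,0,0],0]])

```text
clock: 18.28
eef_pos: [0.6111, 0.0305, 0.1502]
tool_rot: [0.803, 0.596, 0.002, 0.002]
ft_force: [5.7, -1.7, 8.6]
grip_width: 0.0117
grasp_force: 70.6
```

```bash
python3 tilt.py|grep -v init
```

```text
t 18.2833 grip stand xyz [1.579e-01 1.000e-04 1.072e-01] r 0.1909 tilt 0.5964 F [ 5.7 -1.7  8.6] w 0.0117 gf 70.6
turn left (tool rotvec/pi) [ 0.0019 -0.0004  0.0009] joints [ 0.05  0.51  0.14  1.2  -0.    1.92]
now (np.float64(0.602271908390715), np.int64(524), np.float64(0.00817577500299832))
now (np.float64(0.6014675650840452), np.int64(523), np.float64(0.0083622515167083))
```

The notch now carries the load: force at the bar went from about -2.4 to +3.7 N along the swing, and motion has stalled at about 0.60. Letting go.

Request:
apply_moves(steps=[[[0,0,0],[0,0,0],0.2],[[0,0,0],[0,0,0],0.25],[[0,0,0],[0,0,0],0.3],[[0,0,0],[0,0,0],0.35],[[0,0,0],[0,0,0],0.38],[[0,0,0],[0,0,0],0.38],[[0,0,0],[0,0,0],0.38],[[0,0,0],[0,0,0],0.38]])

```text
clock: 19.05
eef_pos: [0.6084, 0.0309, 0.1482]
tool_rot: [0.803, 0.596, -0.0, -0.0]
ft_force: [0.3, -0.2, 0.1]
grip_width: 0.0325
grasp_force: 0.0
```

```bash
python3 tilt.py|grep -v init
```

```text
t 19.05 grip stand xyz [ 0.1553 -0.0003  0.1052] r 0.1876 tilt 0.5953 F [ 0.3 -0.2  0.1] w 0.0325 gf 0.0
turn left (tool rotvec/pi) [-0.0002  0.      0.001 ] joints [0.05 0.51 0.14 1.2  0.   1.92]
now (np.float64(0.6087973357371931), np.int64(520), np.float64(0.008005018440353832))
now (np.float64(0.6098379131179337), np.int64(514), np.float64(0.007899900835533378))
```

Board holds at 0.609, nothing touching. Retreating straight up.

Request:
apply_moves(steps=[[[0,0,-0.03],[0,0,0],0.38],[[0,0,-0.06],[0,0,0],0.38],[[0,0,-0.08],[0,0,0],0.38],[[0,0,-0.1],[0,0,0],0.38],[[0,0,-0.1],[0,0,0],0.38],[[0,0,-0.1],[0,0,0],0.38],[[0,0,0],[0,0,0],0.38],[[0,0,0],[0,0,0],0.38]])

```text
clock: 19.82
eef_pos: [0.6096, 0.0308, 0.2444]
tool_rot: [0.803, 0.596, 0.002, 0.001]
ft_force: [-1.2, -0.2, -0.6]
grip_width: 0.0319
grasp_force: 0.0
```

```bash
python3 tilt.py|grep -v init; python3 -c "
from plan import *
a,d=camera('side');cv2.imwrite('pics/end.png',cv2.resize(a[80:280,150:400,::-1],(750,600)))"
```

```text
t 19.8167 grip stand xyz [0.1564 0.     0.2014] r 0.255 tilt 0.9104 F [-1.2 -0.2 -0.6] w 0.0319 gf 0.0
turn left (tool rotvec/pi) [ 0.0012 -0.0004  0.001 ] joints [0.05 0.46 0.32 1.42 0.   1.92]
now (np.float64(0.6055421975343792), np.int64(535), np.float64(0.008208981651074388))
now (np.float64(0.6089127290875294), np.int64(530), np.float64(0.008125868673840003))
```

View pics/end.png

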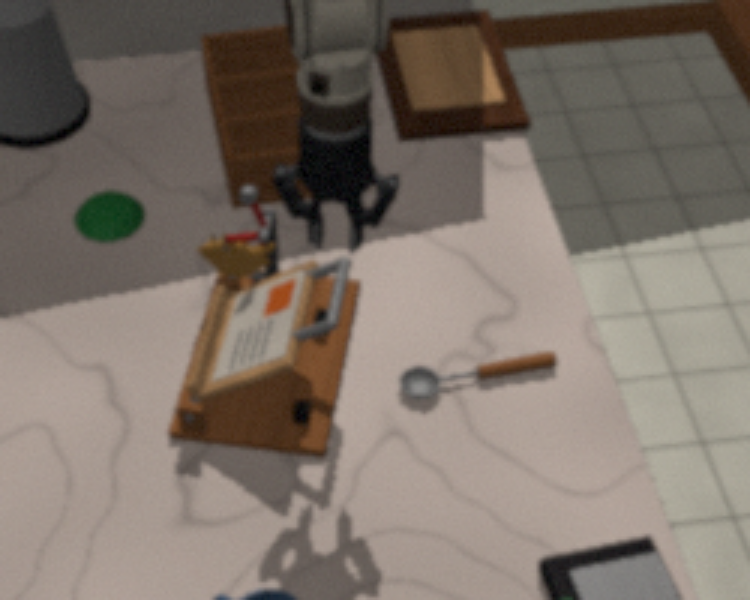

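The board rests on the pawl (red arm at (240,238) in the teeth) at tilt 0.61. The gripper is clear above it, and the opener, crate and spoon are where they were.

```bash
python3 -c "
from workcell import bot
print(bot.job_done())"
```

```text
the job is handed in; nothing more can be done
None
```

The job is handed in: I raised the board until the pawl was thrown clear, lowered it fully flat to re-arm the pawl, then let it down onto the second notch from the bottom, where it holds at tilt ≈ 0.61; the gripper is clear and I moved no other kitchenware.

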